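Unlock and open the light-curing unit

TASK

Lift the lock block straight up out of the curing unit while the lid is still shut, and stand it on its foot on the floor of the dock, lengthwise from end wall to end wall and about in the middle; lower it in, do not drop it (there it fits only if held across its narrow width, not by its ends). Slide the freed lid fully open by its handle. Leave the bowl, the jar and the plaster cast where they are.

Things in the scene. Friction and masses are not known exactly. Their poses are not given: they have to be found in the camera images.
- unit: Light-curing unit, grey box 190 (x) x 300 (y) x 100 (z) mm, fixed. Origin: centre of its underside; z up. An aluminium lid covers the +y half of the deck; guide rails 16 mm tall run along y at x = -83 and +83 mm. A pocket in the deck (61 x 41 mm, 28 deep), centred at x = 0, y = -30 mm, holds the lock block.
- lid (a joint): Travel of the lid (m): 0 shut, 0.11 fully open at its stop. It slides along the unit's own -y with about 2.5 N of friction and stays where it is left. While the lock block is in its pocket it stands in the way, 3 mm in front of lid and handle.
- lid_grip (a point): Grip point of the lid's handle, moves with the lid: an upright steel bar 60 mm along the unit's x, 16 mm thick along its y, from 110 to 150 mm above the bench. The point lies mid-length, mid-thickness, 138 mm above the bench. The lid behind it is low (110 mm) and free. Axes as the unit's.
- lock_block: Loose block, about 0.4 kg: white body 66 (x) x 44 (y) x 40 mm on a steel foot 58 x 38 x 26 mm tall. Origin: centre of the foot's underside; z up. At first the foot is sunk in the unit's pocket, 1.5 mm play, x along the unit's x, body 100 to 140 mm above the bench; the handle stands against a long side, so only its ends (66 mm apart) can be taken. It stands stably on its foot.
- dock: Dock for the block, fixed aluminium stand: floor 70 (x) x 106 (y) mm, top 6 mm above the bench, and at each y end an upright wall 12 mm thick, 92 mm tall, 82 mm apart inside. Open on both x sides and on top. Origin: centre of its underside. The block's length goes along the dock's y; no room for fingers at its ends there.
- bowl: Dark rubber mixing bowl, 104 mm across, 55 mm tall, loose. Origin: centre of its underside. Leave alone.
- jar: Amber jar with a white cap, 60 mm across, 80 mm tall, loose. Origin: centre of its underside. Leave alone.
- cast: Plaster dental cast, a disc 68 mm across and about 29 mm tall with a row of teeth, loose. Origin: centre of its underside. Leave alone.
Mind the look-alikes: they are no part of the job. Leave any red look-alike of the dock alone.

How it is judged:
By the outcome, as a careful person would: the job done as asked, in the order asked, and still so for the second after the job is handed in, with the robot touching nothing.
It also fails if it takes over 64 s, if anything falls off the work surface, if the arm or the gripper's body presses on something with over 40 N, if the wrist force passes 120 N, or if a joint passes its speed limit or range.

ROBOT

A 6-joint arm with a two-finger parallel gripper is mounted at the origin on the work surface. World frame = base frame: x ahead of the robot, y to its left, z up, the work surface at z = 0. Lengths are in m, angles in rad, forces in N, time in s.
With the tool pointing down it reaches from about 0.35 to 0.775 m from the base axis. Payload 7.3 kg.
Tool frame: the origin (TCP) lies at the centre of the arm's flange, where the gripper is bolted on; the fingertips stand 178 mm ahead of it and the grasp point (between the pads) lies robot.pinch_z ahead of it (robot.pinch_z is the distance from the TCP to the grasp point, in m); x points along the fingers, z is the direction in which the jaws open and shut, and the axes are right-handed (so a half turn about x gives the same grasp; the last joint's range is limited). The gripper opens to 92 mm and grips with 3 to 60 N. Pads are 19 mm wide; open, the fingers measure 130 mm over their backs; the gripper's body (75 mm by 190 mm) begins 47 mm behind the grasp point.
Start: joints at [-1.468, 0.342, 1.524, -0, 1.275, -0.146], TCP at [0.129, -0.509, 0.405] pointing down, gripper open.
Joint ranges: [-2.53, 2.53], [-0.77, 2.02], [0.04, 2.7], [-1, 4.14], [0.28, 2.66], [-3.11, 3.11]. Speed limits (rad/s): [2.57, 2.57, 3.14, 3.14, 3.14, 3.14].

INTERFACE

Orientations are given as [roll, pitch, yaw] about the fixed x, y, z axes, in that order (R = Rz(yaw) Ry(pitch) Rx(roll)).
In Python, from cell import robot gives the robot as it stands.
- The arm moves only by the shell command python3 -m jog 'ROWS' [FORCE]. ROWS is JSON, a list of rows, each an object of numbers: "fingers": the closure, from 0 (fully open) to 1 (shut); "x", "y", "z": the shift along the tool's x, y, z in cm; "spin": the turn about the tool's x in degrees. A call has 1 to 5 rows; each row is the pose to reach, as a shift and turn from the pose commanded when the call began, along the tool's axes at that moment; what a row does not reach only later rows make up. A row lasts 1/8 s, in which the tool goes at most 62.5 mm and 10.7 degrees, less where a joint would pass 70% of its speed; a pose out of reach is approached as far as the arm can. A call with a gripper value outside its range is refused whole. The fingers move at their own pace and stop on an object; FORCE is the grip in N (left out, the last holds). Time passes only in rows, so rows that repeat a pose let the fingers close. It gives the time, the measured TCP pose, the force and the opening at its end, in the units of the state.
- robot.observe(): the state, without advancing time (a new reading comes with each control period).
- robot.read_camera(name): name is "side" or "top"; returns a dict with "color" (384x512x3 uint8, red, green, blue), "mtx" (3x3 intrinsics, pixels), "k1" (the pictures are not rectified: a ray, as slopes to the right and down, at radius r is drawn at 1 + k1 r^2 times it, then the intrinsics apply), "view" (4x4, takes a point from world to camera coordinates). Camera axes: x right, y down, z forward; pixel columns grow to the right and rows downward; lengths in m; the calibration is good to about 2 mm. A picture is of the moment at which its call begins. There is no depth.
- robot.hand_in(): hands the job in, once; it reports no verdict.
Trained networks look in a picture, given as the dict that the camera call returned (one of the last four; its "shot" number tells which), for a name from the list of things; names that differ only in an ending like _2 or _b are one class to them, and where a whole thing is asked for, a point or a joint stands for the part that bears it (a point fixed in the world has none). Each returns a list of dicts, best first, with "conf" (0 to 1); they miss things now and then, are a little off and sometimes report something else, mostly with a low value. They report only what shows in the picture. A call takes as long as a camera call. They do not tell look-alikes from the thing itself.
- robot.look_for(target, picture): "xy" ([column, row] in pixels, amid what is visible of it).
The state is a dict: "time": time; "qpos": joint angles; "qvel": joint speeds; "joint_efforts": joint torques, N m; "tool_pos": TCP position; "tool_rot": TCP orientation; "contact_force": force on the tool from outside, world axes, zero at the start; "torque": the same for the moment, N m; "opening": finger opening in m.
Only numpy, scipy, OpenCV 4.12 (cv2) and the standard library are available. Lean on these libraries where they do the work, as an engineer would, in place of code of your own. Each camera call takes 0.05 s, during which the arm holds its last target. There are 200 camera calls.

## Working session

There is one attempt and no reset: what is moved stays moved. The work goes in short steps, Python scripts to look and compute and a shell command to move; the robot and the scene stay as the last step left them, time stands still between calls to the robot, and variables do not carry over. Pictures are saved under pics/ and viewed, on a budget of 10 in all, crops included, one or two more only if the job needs it, and the job is handed in when it is done.

```bash
ls; mkdir -p pics; cat > h.py <<'E'
import numpy as np, cv2
from cell import robot
from scipy.spatial.transform import Rotation as R
def px2w(p,c,z):
    K=np.array(c["mtx"]);V=np.array(c["view"])
    u=cv2.undistortPoints(np.array([[p]],float),K,np.array([c["k1"],0,0,0.]))[0,0]
    d=V[:3,:3].T@np.array([u[0],u[1],1]);o=-V[:3,:3].T@V[:3,3]
    return o+d*(z-o[2])/d[2]
def w2px(P,c):
    V=np.array(c["view"])
    return cv2.projectPoints(np.array(P,float).reshape(-1,3),cv2.Rodrigues(V[:3,:3])[0],V[:3,3],np.array(c["mtx"]),np.array([c["k1"],0,0,0.]))[0][:,0]
def save(c,n): cv2.imwrite("pics/"+n,c["color"][:,:,::-1])
E
python3 - <<'E'
from h import *
s=robot.observe();print(s,robot.pinch_z);print(R.from_euler('xyz',s["tool_rot"]).as_matrix().round(3))
H=dict(unit=.1,lid_grip=.13,lock_block=.14,dock=.05,bowl=.05,jar=.08,cast=.03)
for n in("top","side"):
    c=robot.read_camera(n);save(c,n+"0.png")
    V=c["view"];print(n,c["k1"],(-np.array(V)[:3,:3].T@np.array(V)[:3,3]).round(3))
    for t in H:
        for d in robot.look_for(t,c)[:3]:print(t,np.round(d["xy"]),round(d["conf"],2),px2w(d["xy"],c,H[t]).round(3))
E
```

```text
pics
{'time': 0.0, 'qpos': array([-1.46798443e+00,  3.42727108e-01,  1.52502572e+00, -3.77256537e-06,
        1.27539804e+00, -1.46028053e-01]), 'qvel': array([-0.00067096, -0.00118805, -0.00305676, -0.00064198, -0.0004617 ,
       -0.00020418]), 'joint_efforts': array([-1.81397656e-03, -4.31246388e+01, -2.44222319e+01,  7.14331074e-02,
        5.60276338e-02, -1.41945525e-04]), 'tool_pos': array([ 0.12928948, -0.50868978,  0.40403944]), 'tool_rot': array([2.9978797 , 1.5692381 , 1.67592443]), 'contact_force': array([-0.69977933, -0.42040568,  0.2654128 ]), 'torque': array([-0.02610841,  0.01565388,  0.01760899]), 'opening': 0.09187203308021101} 0.1592
[[-0.     0.969  0.246]
 [ 0.002  0.246 -0.969]
 [-1.     0.    -0.002]]
top -0.13757161988341024 [0.5   0.046 1.332]
unit [186. 210.] 0.58 [0.562 0.222 0.1  ]
lid_grip [167. 204.] 0.56 [0.578 0.274 0.13 ]
lock_block [200. 207.] 0.9 [0.569 0.177 0.14 ]
dock [340. 136.] 0.97 [ 0.793 -0.253  0.05 ]
dock [326. 187.] 0.69 [ 0.633 -0.203  0.05 ]
bowl [376. 244.] 0.58 [ 0.457 -0.355  0.05 ]
jar [287. 136.] 0.75 [ 0.788 -0.081  0.08 ]
cast [124. 264.] 0.91 [0.398 0.425 0.03 ]
side 0.053261902449512157 [ 0.493 -0.955  0.943]
unit [234. 193.] 0.76 [0.549 0.135 0.1  ]
lid_grip [242. 161.] 0.77 [0.581 0.258 0.13 ]
lock_block [236. 178.] 0.75 [0.555 0.153 0.14 ]
dock [340. 311.] 0.81 [ 0.78  -0.279  0.05 ]
dock [276. 290.] 0.72 [ 0.635 -0.207  0.05 ]
bowl [210. 348.] 0.81 [ 0.466 -0.358  0.05 ]
bowl [327. 255.] 0.33 [ 0.788 -0.092  0.05 ]
jar [245. 164.] 0.73 [0.595 0.318 0.08 ]
jar [330. 255.] 0.6 [ 0.787 -0.123  0.08 ]
cast [192. 162.] 0.51 [0.414 0.41  0.03 ]
```

View pics/top0.png

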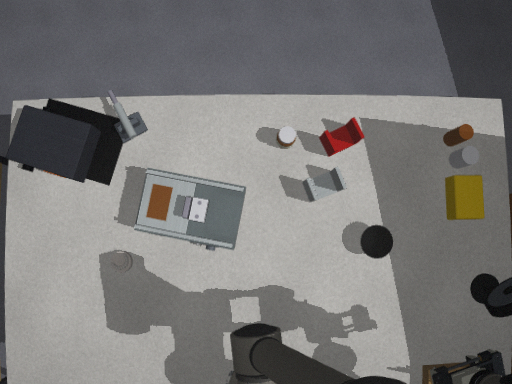

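View pics/side0.png

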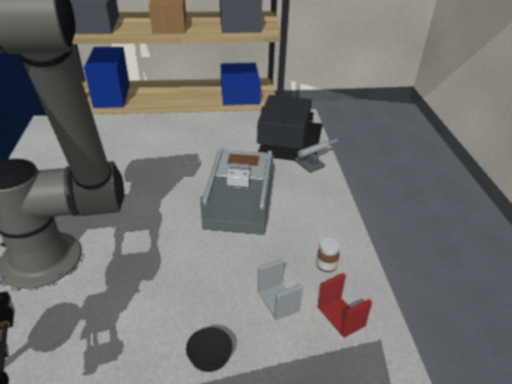

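The top picture shows the unit (190,208) with its lid toward +y, the block at (200,210), the grey dock at (324,185) and the red look-alike at (342,136). I'll enlarge these to measure corners.

```bash
python3 - <<'E'
import cv2,numpy as np
t=cv2.imread('pics/top0.png');s=cv2.imread('pics/side0.png')
f=lambda i,x,y,w,h,k:cv2.resize(i[y:y+h,x:x+w],None,fx=k,fy=k,interpolation=cv2.INTER_CUBIC)
a=f(t,130,160,125,100,4)  #500x400
b=f(t,300,160,50,50,6) #300x300
c=f(s,195,140,85,100,3) #
d=f(s,250,255,60,70,4)
im=np.zeros((600,800,3),np.uint8)
im[:400,:500]=a; im[:300,500:800]=b; im[300:580,510:750]=d
cc=f(s,195,140,85,65,3);im[402:597,:255]=cc
cv2.imwrite('pics/z1.png',im)
E
```

```text
(no output)
```

View pics/z1.png

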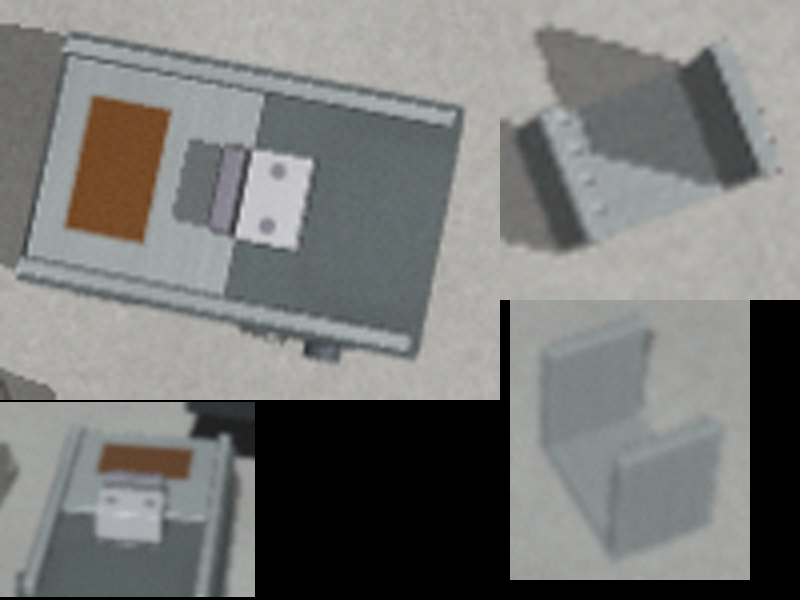

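```bash
cat > fit.py <<'E'
from h import *
from scipy.optimize import least_squares
c=robot.read_camera("top");cs=robot.read_camera("side")
def fit(obs,x0):
    def res(p,w=1):
        out=[]
        for cam,P,px in obs:
            P=np.array(P,float);cy,sy=np.cos(p[2]),np.sin(p[2])
            W=[p[0]+cy*P[0]-sy*P[1],p[1]+sy*P[0]+cy*P[1],P[2]]
            out.append((w2px(W,cam)[0]-px))
        return np.ravel(out)
    r=least_squares(res,x0,loss="soft_l1");return r.x,res(r.x).reshape(-1,2).round(1).tolist()
T=lambda p,k,ox,oy,zx,zy:((p[0]-zx+.5)/k-.5+ox,(p[1]-zy+.5)/k-.5+oy)
a=lambda *p:T(p,4,130,160,0,0)
b=lambda *p:T(p,6,300,160,500,0)
d=lambda *p:T(p,4,250,255,510,300)
e=lambda *p:T(p,3,195,140,0,402)
E
python3 - <<'E'
from fit import *
# block in the block frame (z=height on bench)
B=[(c,(.033,.022,.14),a(248,150)),(c,(.033,-.022,.14),a(314,158)),(c,(-.033,-.022,.14),a(300,250)),(c,(-.033,.022,.14),a(236,238)),
(cs,(.033,-.022,.14),e(163,512)),(cs,(-.033,-.022,.14),e(97,510)),(cs,(-.033,-.022,.1),e(97,540)),(cs,(.033,-.022,.1),e(161,543))]
p,r=fit(B,[.57,.18,-.15]);print("block",p.round(4),np.degrees(p[2]),r)
U=[(c,(.095,-.15,.1),a(462,108)),(c,(-.095,-.15,.1),a(416,356)),(c,(.091,.15,.116),a(70,36)),(c,(-.091,.15,.116),a(18,266))]
p,r=fit(U,[.57,.2,-.15]);print("unit",p.round(4),np.degrees(p[2]),r)
q=p;print("block from unit",q[0]+.03*np.sin(q[2]),q[1]-.03*np.cos(q[2]))
for h in(.092,.098):
    D=[(c,(.035,.053,h),b(545,108)),(c,(-.035,.053,h),b(590,243)),(c,(.035,-.041,h),b(711,45)),(c,(-.035,-.041,h),b(760,180)),
    (c,(.035,-.053,h),b(724,38)),(c,(-.035,-.053,h),b(781,172)),(c,(.035,.053,0),b(518,126)),(c,(-.035,.053,0),b(563,250)),
    (c,(.035,-.041,.006),b(680,66)),(c,(-.035,-.041,.006),b(722,187)),
    (cs,(-.035,-.053,h),d(618,465)),(cs,(.035,-.053,h),d(720,432)),(cs,(-.035,-.053,0),d(615,557)),(cs,(.035,-.053,0),d(712,522))]
    p,r=fit(D,[.63,-.2,.35]);print("dock",h,p.round(4),np.degrees(p[2]),r)
E
```

```text
block [ 0.5636  0.1827 -0.1351] -7.74331992172542 [[0.1, -0.5], [-1.2, -0.5], [-0.9, -0.5], [-0.1, 0.5], [-0.4, 0.8], [-0.4, 0.6], [-0.2, 1.3], [0.1, 1.2]]
unit [ 0.5708  0.209  -0.2062] -11.812215044558306 [[1.5, -0.6], [0.1, 0.8], [-0.4, -1.9], [-0.8, 1.2]]
block from unit 0.5646962602645204 0.17964601716351652
dock 0.092 [ 0.6427 -0.1962  0.3376] 19.345878883180315 [[-1.2, -0.0], [-0.5, -0.6], [0.1, 0.1], [0.2, -0.7], [1.6, -0.1], [0.4, -0.7], [-0.8, 0.6], [-0.7, 0.4], [-0.3, 0.6], [0.4, 0.9], [0.4, -0.1], [0.9, -0.9], [-0.7, 1.2], [-0.2, 0.8]]
dock 0.098 [ 0.6423 -0.1961  0.3373] 19.323057488011674 [[-1.0, -0.2], [-0.3, -0.6], [0.5, -0.1], [0.6, -0.7], [2.0, -0.3], [0.8, -0.7], [-0.8, 0.7], [-0.7, 0.6], [-0.4, 0.7], [0.3, 1.0], [0.3, -1.8], [0.9, -2.6], [-0.9, 1.2], [-0.4, 0.8]]
```

```bash
cat > go.py <<'E'
# usage: go.py x y zgrasp heading_deg -> tool-frame shift
import sys
from h import *
s=robot.observe();M=R.from_euler('xyz',s["tool_rot"]).as_matrix()
g=s["tool_pos"]+M[:,0]*robot.pinch_z
t=np.array([float(v) for v in sys.argv[1:4]])
h=np.degrees(np.arctan2(M[1,2],M[0,2]));sp=-((float(sys.argv[4])-h+180)%360-180)
print("t",s["time"],"grasp",g.round(4),"heading",h.round(2),"tilt",M[:2,0].round(4),"shift cm",((M.T@(t-g))*100).round(2),"spin",sp.round(1),"q",np.degrees(s["qpos"]).round(0))
E
python3 -m jog '[{"y":6,"z":-1.5},{"y":12,"z":-3},{"y":18,"z":-5},{"y":23,"z":-8},{"y":28,"z":-11}]'; python3 go.py .564 .181 .22 -10
```

```text
t 0.9 grasp [ 0.1293 -0.5089  0.2455] heading -75.74 tilt [-0.     -0.0001] shift cm [  2.55  59.12 -56.16] spin -65.7 q [-84.  20.  87.  -0.  73.  -8.]$[0]: bad value
```

```bash
python3 -m jog '[{"fingers":0,"x":0,"y":6,"z":-1.5,"spin":0},{"fingers":0,"x":0,"y":12,"z":-3,"spin":0},{"fingers":0,"x":0,"y":18,"z":-5,"spin":0},{"fingers":0,"x":0,"y":23,"z":-8,"spin":0},{"fingers":0,"x":0,"y":28,"z":-11,"spin":0}]'; python3 go.py .564 .181 .22 -10
```

```text
time: 1.52
tool_pos: [0.3749, -0.3318, 0.4048]
tool_rot: [0.369, 1.57, -0.953]
contact_force: [0.6, -0.3, 0.4]
opening: 0.0919
t 1.525 grasp [ 0.3749 -0.3319  0.2456] heading -75.74 tilt [ 0.0003 -0.0004] shift cm [  2.55  30.96 -45.05] spin -65.7 q [-50.  17.  91.  -0.  72.  25.]
```

```bash
python3 -m jog '[{"fingers":0,"x":0,"y":4,"z":-4.5,"spin":-10},{"fingers":0,"x":0,"y":8,"z":-9,"spin":-20},{"fingers":0,"x":0,"y":12,"z":-13.5,"spin":-30},{"fingers":0,"x":0,"y":16,"z":-18,"spin":-40},{"fingers":0,"x":0,"y":20,"z":-22.5,"spin":-50}]'; python3 go.py .564 .181 .22 -10
```

```text
time: 2.15
tool_pos: [0.5127, -0.064, 0.4049]
tool_rot: [-0.103, 1.57, -0.547]
contact_force: [0.4, -1.4, 0.3]
opening: 0.092
t 2.15 grasp [ 0.5128 -0.0641  0.2457] heading -25.41 tilt [ 0.0006 -0.0004] shift cm [ 2.57 24.34 -5.89] spin -15.4 q [-16.  19.  89.  -0.  73.  10.]
```

```bash
python3 -m jog '[{"fingers":0,"x":0,"y":5,"z":-1.2,"spin":-5},{"fingers":0,"x":0,"y":10,"z":-2.4,"spin":-10},{"fingers":0,"x":0,"y":15,"z":-3.6,"spin":-15.4},{"fingers":0,"x":0.5,"y":20,"z":-4.8,"spin":-15.4},{"fingers":0,"x":2.5,"y":24.3,"z":-5.9,"spin":-15.4}]'; python3 - <<'E'
import sys;sys.argv=[0,.564,.181,.126,-10]
exec(open('go.py').read())
im=[]
a=robot.read_camera("side");b=robot.read_camera("top")
f=lambda i,x,y,w,h,k:cv2.resize(i[y:y+h,x:x+w],None,fx=k,fy=k,interpolation=cv2.INTER_CUBIC)[:,:,::-1]
cv2.imwrite("pics/p2.png",np.hstack([f(a["color"],190,110,100,130,4),f(b["color"],150,150,100,130,4)]))
E
```

```text
time: 2.78
tool_pos: [0.5648, 0.1806, 0.3806]
tool_rot: [0.344, 1.568, 0.164]
contact_force: [0.2, -0.3, -0.2]
opening: 0.0919
t 2.775 grasp [0.5653 0.1807 0.2214] heading -10.3 tilt [0.0032 0.0005] shift cm [ 9.54 -0.   -0.17] spin -0.3 q [10. 28. 78. -0. 74. 21.]
```

View pics/p2.png

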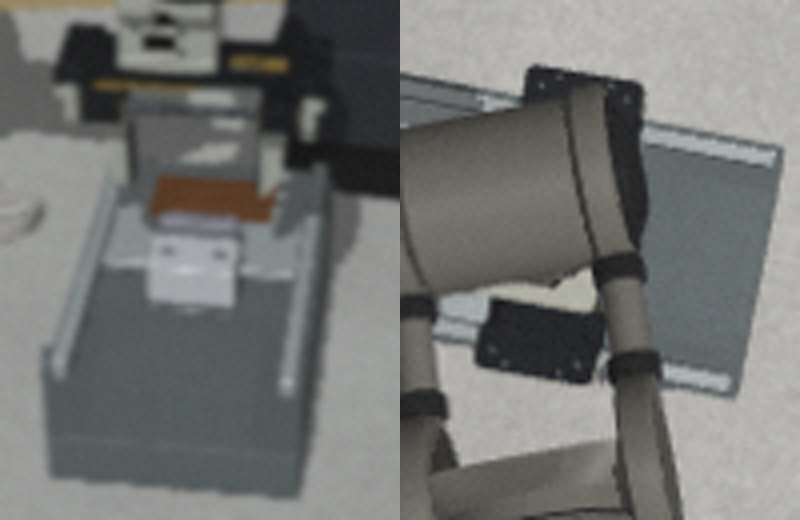

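```bash
python3 -m jog '[{"fingers":0,"x":3,"y":0,"z":-0.1,"spin":0},{"fingers":0,"x":6,"y":0,"z":-0.1,"spin":0},{"fingers":0,"x":8,"y":0,"z":-0.1,"spin":0},{"fingers":0,"x":9.2,"y":0,"z":-0.1,"spin":0},{"fingers":0,"x":9.4,"y":0,"z":-0.1,"spin":0}]'; python3 -m jog '[{"fingers":0.2,"x":0,"y":0,"z":0,"spin":0},{"fingers":0.4,"x":0,"y":0,"z":0,"spin":0},{"fingers":0.6,"x":0,"y":0,"z":0,"spin":0},{"fingers":0.6,"x":0,"y":0,"z":0,"spin":0}]' 12;python3 go.py .564 .181 .126 -10
```

```text
time: 3.5
tool_pos: [0.5635, 0.1783, 0.2854]
tool_rot: [-2.564, 1.57, -2.745]
contact_force: [-0.1, 0.8, 0.2]
opening: 0.0918
time: 4.0
tool_pos: [0.5635, 0.1788, 0.2863]
tool_rot: [0.237, 1.57, 0.056]
contact_force: [-1.4, -0.8, 3.5]
opening: 0.0663
t 4.0 grasp [0.5636 0.1788 0.1271] heading -10.34 tilt [0.0007 0.    ] shift cm [0.11 0.23 0.  ] spin -0.3 q [10. 33. 86. -0. 61. 21.]
```

```bash
python3 -m jog '[{"fingers":0.7,"x":0,"y":0,"z":0,"spin":0},{"fingers":0.7,"x":0,"y":0,"z":0,"spin":0},{"fingers":0.7,"x":-0.7,"y":0,"z":0,"spin":0},{"fingers":0.7,"x":-1.6,"y":0,"z":0,"spin":0},{"fingers":0.7,"x":-2.6,"y":0,"z":0,"spin":0}]' 40; python3 -m jog '[{"fingers":0.7,"x":-1.5,"y":0,"z":0,"spin":0},{"fingers":0.7,"x":-3.5,"y":0,"z":0,"spin":0},{"fingers":0.7,"x":-5.5,"y":0,"z":0,"spin":0},{"fingers":0.7,"x":-6.5,"y":0,"z":0,"spin":0}]';python3 go.py .54 -.02 .052 -10
```

```text
time: 4.62
tool_pos: [0.5634, 0.1787, 0.3119]
tool_rot: [-2.658, 1.57, -2.839]
contact_force: [0.3, -0.2, -4.9]
opening: 0.0656
time: 5.12
tool_pos: [0.5635, 0.1788, 0.3786]
tool_rot: [0.331, 1.568, 0.151]
contact_force: [-0.8, 0.2, -5.4]
opening: 0.0658
t 5.125 grasp [0.564  0.1788 0.2194] heading -10.34 tilt [0.0026 0.0004] shift cm [ 16.73 -20.     1.17] spin -0.3 q [10. 28. 79. -0. 73. 21.]
```

```bash
python3 go.py .47 -.07 .054 -70.7; python3 -m jog '[{"fingers":0.7,"x":0,"y":-4,"z":-1,"spin":0},{"fingers":0.7,"x":0,"y":-9,"z":-2,"spin":10},{"fingers":0.7,"x":0,"y":-14,"z":-3,"spin":20},{"fingers":0.7,"x":0,"y":-19,"z":-4,"spin":30},{"fingers":0.7,"x":0,"y":-23,"z":-4.8,"spin":40}]';python3 go.py .47 -.07 .054 -70.7
```

```text
t 5.125 grasp [0.564  0.1788 0.2194] heading -10.34 tilt [0.0026 0.0004] shift cm [ 16.51 -26.18  -4.82] spin 60.4 q [10. 28. 79. -0. 73. 21.]
time: 5.75
tool_pos: [0.4739, -0.0404, 0.377]
tool_rot: [-0.532, 1.57, -1.417]
contact_force: [0.8, -1.0, -4.5]
opening: 0.0657
t 5.75 grasp [ 0.4739 -0.0405  0.2178] heading -50.71 tilt [ 0.0001 -0.0004] shift cm [16.38 -2.17  2.03] spin 20.0 q [-14.  16.  97.  -0.  67.  37.]
```

```bash
python3 -m jog '[{"fingers":0.7,"x":2,"y":-1.1,"z":1,"spin":10},{"fingers":0.7,"x":6,"y":-2.2,"z":2,"spin":20},{"fingers":0.7,"x":10,"y":-2.2,"z":2,"spin":20},{"fingers":0.7,"x":14,"y":-2.2,"z":2,"spin":20},{"fingers":0.7,"x":15.8,"y":-2.2,"z":2,"spin":20}]';python3 -m jog '[{"fingers":0.7,"x":0.3,"y":0,"z":0,"spin":0},{"fingers":0.7,"x":0.5,"y":0,"z":0,"spin":0},{"fingers":0.7,"x":0.5,"y":0,"z":0,"spin":0}]';python3 go.py .47 -.07 .0531 -70.7
```

```text
time: 6.38
tool_pos: [0.4702, -0.0683, 0.2169]
tool_rot: [-2.199, 1.568, 2.856]
contact_force: [-0.3, -0.2, -4.9]
opening: 0.0655
time: 6.75
tool_pos: [0.4711, -0.0685, 0.2146]
tool_rot: [0.88, 1.569, -0.348]
contact_force: [0.3, -1.0, -4.2]
opening: 0.0656
t 6.75 grasp [ 0.4714 -0.0686  0.0554] heading -70.34 tilt [ 0.0017 -0.0006] shift cm [ 0.23 -0.18  0.09] spin 0.4 q [-18.  29. 108.  -0.  43.  53.]
```

```bash
python3 -m jog '[{"fingers":0.7,"x":0.1,"y":0,"z":0,"spin":0},{"fingers":0.7,"x":0.2,"y":0,"z":0,"spin":0},{"fingers":0.7,"x":0.2,"y":0,"z":0,"spin":0}]';python3 go.py .47 -.07 .0531 -70.7
```

```text
time: 7.12
tool_pos: [0.4709, -0.0684, 0.2123]
tool_rot: [0.827, 1.57, -0.4]
contact_force: [-1.3, 0.2, 1.7]
opening: 0.0659
t 7.125 grasp [ 0.4711 -0.0685  0.0531] heading -70.34 tilt [ 0.0009 -0.0004] shift cm [-0.   -0.15  0.11] spin 0.4 q [-18.  29. 108.  -0.  42.  53.]
```

```bash
python3 -m jog '[{"fingers":0.3,"x":0,"y":0,"z":0,"spin":0},{"fingers":0,"x":0,"y":0,"z":0,"spin":0},{"fingers":0,"x":-1.5,"y":0,"z":0,"spin":0},{"fingers":0,"x":-5,"y":0,"z":0,"spin":0},{"fingers":0,"x":-9,"y":0,"z":0,"spin":0}]';python3 -m jog '[{"fingers":0,"x":0,"y":0,"z":0,"spin":-10},{"fingers":0,"x":0,"y":0,"z":0,"spin":-20},{"fingers":0,"x":0,"y":0,"z":0,"spin":-30},{"fingers":0,"x":0,"y":0,"z":0,"spin":-40},{"fingers":0,"x":0,"y":0,"z":0,"spin":-50}]';python3 -m jog '[{"fingers":0,"x":0,"y":0,"z":0,"spin":-10},{"fingers":0,"x":0,"y":0,"z":0,"spin":-20},{"fingers":0,"x":0,"y":0,"z":0,"spin":-30},{"fingers":0,"x":0,"y":0,"z":0,"spin":-40},{"fingers":0,"x":0,"y":0,"z":0,"spin":-40}]'
python3 - <<'E'
import sys;sys.argv=[0,.4711,-.0685,.055,19.66]
exec(open('go.py').read())
a=robot.read_camera("side");b=robot.read_camera("top")
f=lambda i,x,y,w,h,k:cv2.resize(i[y:y+h,x:x+w],None,fx=k,fy=k,interpolation=cv2.INTER_CUBIC)[:,:,::-1]
save(a,"side3.png");save(b,"top3.png")
cv2.imwrite("pics/p3.png",np.hstack([f(a["color"],170,160,130,200,3),f(b["color"],130,150,135,200,3)]))
E
```

```text
time: 7.75
tool_pos: [0.4707, -0.0684, 0.3022]
tool_rot: [-2.105, 1.57, 2.951]
contact_force: [0.9, 0.0, 0.7]
opening: 0.0916
time: 8.38
tool_pos: [0.4709, -0.0684, 0.3017]
tool_rot: [-0.16, 1.57, -0.51]
contact_force: [0.1, -0.7, 0.4]
opening: 0.092
time: 9.0
tool_pos: [0.4708, -0.0684, 0.3017]
tool_rot: [-0.885, 1.57, -0.544]
contact_force: [0.1, -0.7, -0.2]
opening: 0.0918
t 9.0 grasp [ 0.4709 -0.0684  0.1425] heading 19.56 tilt [ 0.0003 -0.0002] shift cm [ 8.75 -0.01  0.02] spin -0.1 q [-18.  21. 103.  -0.  56. -37.]
```

View pics/p3.png

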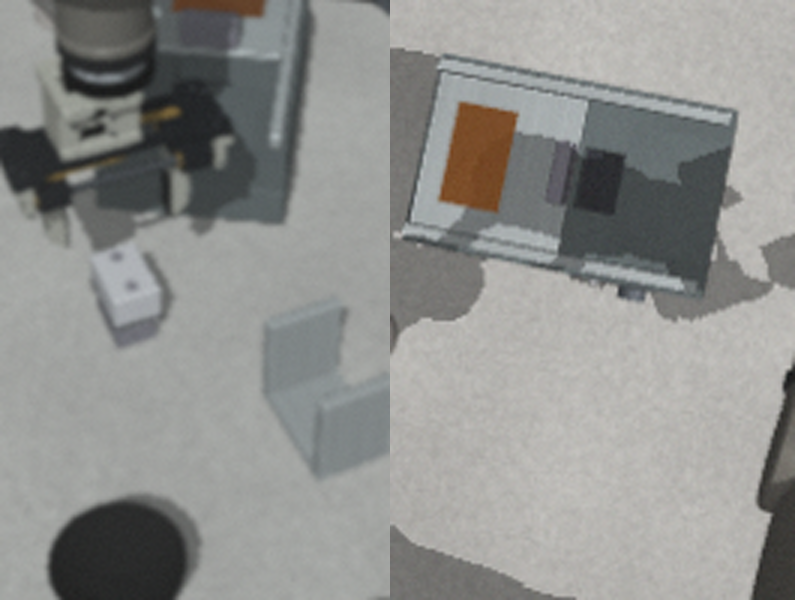

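The block stands upright at side-picture zoom (128,290), and the lid is still shut. I'm regripping it across its narrow width.

```bash
python3 -m jog '[{"fingers":0,"x":3,"y":0,"z":0,"spin":0},{"fingers":0,"x":6,"y":0,"z":0,"spin":0},{"fingers":0,"x":8.2,"y":0,"z":0,"spin":0},{"fingers":0,"x":8.7,"y":0,"z":0,"spin":0},{"fingers":0.4,"x":8.7,"y":0,"z":0,"spin":0}]' 15;python3 -m jog '[{"fingers":0.8,"x":0,"y":0,"z":0,"spin":0},{"fingers":0.8,"x":0,"y":0,"z":0,"spin":0},{"fingers":0.8,"x":0,"y":0,"z":0,"spin":0},{"fingers":0.8,"x":0,"y":0,"z":0,"spin":0}]' 40;python3 go.py .6427 -.1962 .2 19.5
```

```text
time: 9.72
tool_pos: [0.471, -0.0684, 0.2149]
tool_rot: [-1.317, 1.571, -0.975]
contact_force: [0.0, -0.6, -0.1]
opening: 0.0859
time: 10.22
tool_pos: [0.4713, -0.0684, 0.2152]
tool_rot: [-0.481, 1.568, -0.138]
contact_force: [3.0, 0.8, 1.2]
opening: 0.0461
t 10.225 grasp [ 0.4717 -0.0684  0.056 ] heading 19.63 tilt [ 0.0024 -0.0003] shift cm [-14.35 -17.79  11.85] spin 0.1 q [-17.  29. 108.   0.  43. -37.]
```

```bash
python3 -m jog '[{"fingers":0.8,"x":0,"y":0,"z":0,"spin":0},{"fingers":0.8,"x":-2,"y":0,"z":0,"spin":0},{"fingers":0.8,"x":-6,"y":0,"z":0,"spin":0},{"fingers":0.8,"x":-10,"y":0,"z":0,"spin":0},{"fingers":0.8,"x":-13,"y":-3,"z":2,"spin":0}]';python3 -m jog '[{"fingers":0.8,"x":-1,"y":-4,"z":3,"spin":0},{"fingers":0.8,"x":-1,"y":-8,"z":6,"spin":0},{"fingers":0.8,"x":-1,"y":-12,"z":9,"spin":0},{"fingers":0.8,"x":-1,"y":-14.8,"z":9.9,"spin":0},{"fingers":0.8,"x":-1,"y":-14.8,"z":9.9,"spin":0}]'
python3 - <<'E'
import sys;sys.argv=[0,.6427,-.1962,.12,19.5]
exec(open('go.py').read())
a=robot.read_camera("side");b=robot.read_camera("top")
f=lambda i,x,y,w,h,k:cv2.resize(i[y:y+h,x:x+w],None,fx=k,fy=k,interpolation=cv2.INTER_CUBIC)[:,:,::-1]
save(a,"side4.png");save(b,"top4.png")
cv2.imwrite("pics/p4.png",np.hstack([f(a["color"],230,200,90,130,4),f(b["color"],280,130,90,130,4)]))
E
```

```text
time: 10.85
tool_pos: [0.4983, -0.0889, 0.3453]
tool_rot: [2.501, 1.567, 2.845]
contact_force: [2.1, -0.1, -5.1]
opening: 0.0442
time: 11.48
tool_pos: [0.6429, -0.1976, 0.3519]
tool_rot: [2.577, 1.566, 2.919]
contact_force: [0.4, 1.0, -5.7]
opening: 0.0432
t 11.475 grasp [ 0.6422 -0.1974  0.1927] heading 19.56 tilt [-0.0043  0.001 ] shift cm [7.27 0.08 0.11] spin 0.1 q [-24.  38.  65.  -0.  77. -43.]
```

View pics/p4.png

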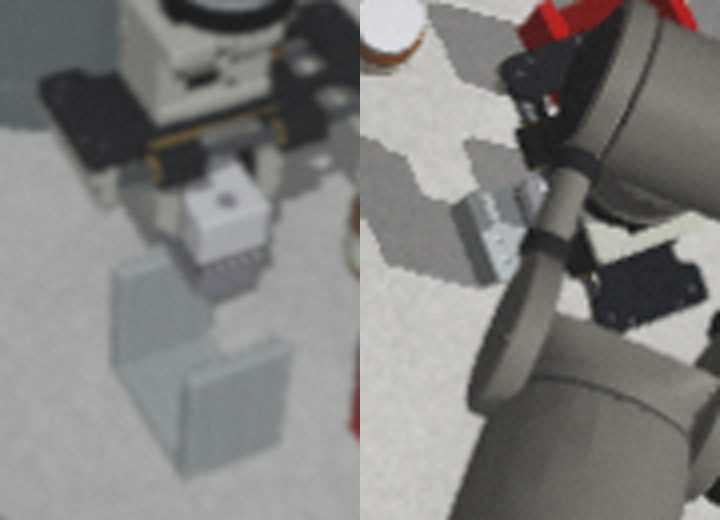

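```bash
python3 - <<'E'
from h import *
a=robot.read_camera("side");b=robot.read_camera("top")
for p in[(321,136),(330,154),(347,120),(363,136)]:print(p,px2w(p,b,.098).round(3))
ox,oy,k=240,200,6
im=cv2.resize(a["color"][oy:oy+125,ox:ox+80],None,fx=k,fy=k,interpolation=cv2.INTER_CUBIC)[:,:,::-1].copy()
im=im[:600]
im=cv2.copyMakeBorder(im,0,0,0,0,0)
def box(cx,cy,yaw,x0,x1,y0,y1,z0,z1,col):
    P=[(x,y,z) for z in(z0,z1) for x,y in((x0,y0),(x1,y0),(x1,y1),(x0,y1))]
    W=[(cx+np.cos(yaw)*x-np.sin(yaw)*y,cy+np.sin(yaw)*x+np.cos(yaw)*y,z) for x,y,z in P]
    q=((w2px(W,a)-[ox,oy]+.5)*k-.5).round().astype(int)
    for i,j in[(0,1),(1,2),(2,3),(3,0),(4,5),(5,6),(6,7),(7,4),(0,4),(1,5),(2,6),(3,7)]:cv2.line(im,tuple(map(int,q[i])),tuple(map(int,q[j])),col,1)
y=np.radians(19.35)
for s in(1,-1):box(.6427,-.1962,y,-.035,.035,*sorted((.041*s,.053*s)),0,.095,(0,0,255))
z=.1927-.056
box(.6422,-.1974,np.radians(19.56),-.022,.022,-.033,.033,z+.026,z+.066,(0,255,0))
cv2.imwrite("pics/p5.png",im)
E
```

```text
(321, 136) [ 0.784 -0.183  0.098]
(330, 154) [ 0.728 -0.208  0.098]
(347, 120) [ 0.834 -0.264  0.098]
(363, 136) [ 0.784 -0.312  0.098]
```

View pics/p5.png

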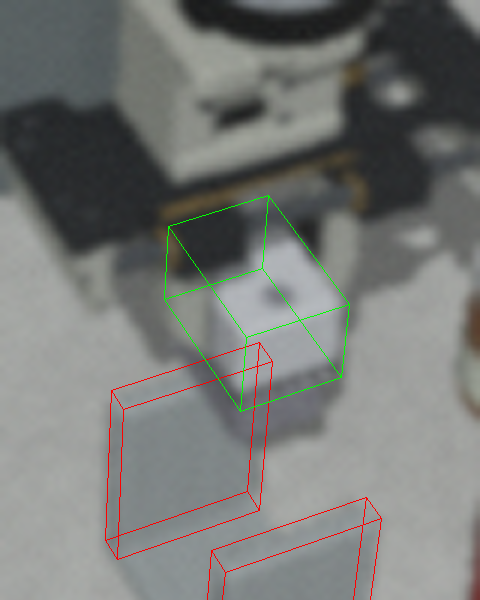

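```bash
python3 - <<'E'
import cv2
s=cv2.imread('pics/side4.png')[230:285,262:305]
cv2.imwrite('pics/p6.png',cv2.resize(s,None,fx=10,fy=10,interpolation=cv2.INTER_CUBIC))
E
```

```text
(no output)
```

View pics/p6.png

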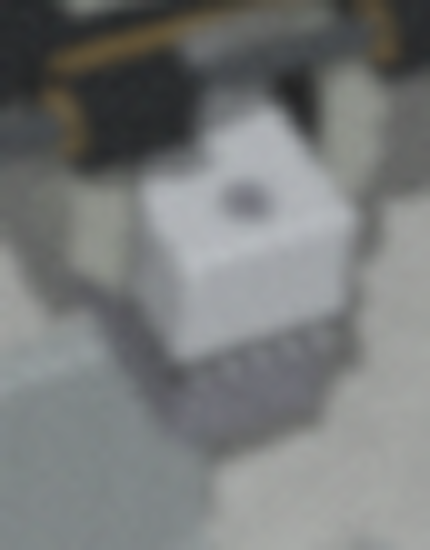

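```bash
python3 -m jog '[{"fingers":0.8,"x":2,"y":0.1,"z":0.1,"spin":0},{"fingers":0.8,"x":4.5,"y":0.1,"z":0.1,"spin":0},{"fingers":0.8,"x":7,"y":0.1,"z":0.1,"spin":0},{"fingers":0.8,"x":9.5,"y":0.1,"z":0.1,"spin":0},{"fingers":0.8,"x":11,"y":0.1,"z":0.1,"spin":0}]';python3 -m jog '[{"fingers":0.8,"x":0.5,"y":0,"z":0,"spin":0},{"fingers":0.8,"x":1,"y":0,"z":0,"spin":0},{"fingers":0.8,"x":1.4,"y":0,"z":0,"spin":0},{"fingers":0.8,"x":1.6,"y":0,"z":0,"spin":0},{"fingers":0.8,"x":1.6,"y":0,"z":0,"spin":0}]'
python3 go.py .6427 -.1962 .062 19.5
```

```text
time: 12.3
tool_pos: [0.6427, -0.1938, 0.2437]
tool_rot: [2.404, 1.569, 2.748]
contact_force: [0.4, 0.6, -5.0]
opening: 0.0435
time: 12.92
tool_pos: [0.6433, -0.1947, 0.2288]
tool_rot: [-1.212, 1.571, -0.869]
contact_force: [-0.3, 0.2, -4.5]
opening: 0.0438
t 12.925 grasp [ 0.6433 -0.1948  0.0696] heading 19.65 tilt [ 0.0001 -0.0002] shift cm [ 0.76 -0.11 -0.11] spin 0.2 q [-23.  44.  73.  -0.  62. -43.]
```

```bash
python3 -m jog '[{"fingers":0.8,"x":0.2,"y":-0.1,"z":0,"spin":0},{"fingers":0.8,"x":0.4,"y":-0.1,"z":0,"spin":0},{"fingers":0.8,"x":0.6,"y":-0.1,"z":0,"spin":0},{"fingers":0.8,"x":0.6,"y":-0.1,"z":0,"spin":0}]';python3 go.py .6427 -.1962 .062 19.5;python3 -m jog '[{"fingers":0.8,"x":0.1,"y":0,"z":0,"spin":0},{"fingers":0.8,"x":0.2,"y":0,"z":0,"spin":0},{"fingers":0.8,"x":0.2,"y":0,"z":0,"spin":0}]';python3 go.py .6427 -.1962 .062 19.5
```

```text
time: 13.42
tool_pos: [0.6436, -0.1956, 0.2224]
tool_rot: [2.547, 1.57, 2.89]
contact_force: [1.0, 0.4, -4.2]
opening: 0.0436
t 13.425 grasp [ 0.6435 -0.1956  0.0632] heading 19.66 tilt [-0.0005  0.0001] shift cm [ 0.12 -0.03 -0.1 ] spin 0.2 q [-23.  45.  74.  -0.  62. -43.]
time: 13.8
tool_pos: [0.6437, -0.1956, 0.2212]
tool_rot: [-1.017, 1.57, -0.674]
contact_force: [-2.2, 1.0, -0.5]
opening: 0.0433
t 13.8 grasp [ 0.6437 -0.1957  0.062 ] heading 19.66 tilt [ 0.0004 -0.0003] shift cm [-0.   -0.02 -0.11] spin 0.2 q [-23.  45.  74.  -0.  62. -43.]
```

```bash
python3 -m jog '[{"fingers":0.7,"x":0.1,"y":0,"z":0,"spin":0},{"fingers":0.3,"x":0.1,"y":0,"z":0,"spin":0},{"fingers":0,"x":0.1,"y":0,"z":0,"spin":0},{"fingers":0,"x":0,"y":0,"z":0,"spin":0},{"fingers":0,"x":-1,"y":0,"z":0,"spin":0}]';python3 -m jog '[{"fingers":0,"x":-3,"y":0,"z":0,"spin":0},{"fingers":0,"x":-7,"y":0,"z":0,"spin":0},{"fingers":0,"x":-12,"y":0,"z":0,"spin":0},{"fingers":0,"x":-15,"y":0,"z":0,"spin":0},{"fingers":0,"x":-15,"y":4,"z":-3,"spin":0}]'
python3 go.py .57 .21 .22 80;cat > /dev/null; python3 - <<'E'
from fit import *
# unit lines from top3 zoom: 3x, off (130,150), zoom origin (390,0)
g=lambda *p:T(p,3,130,150,390,0)
U=[(c,(.091,-.15,.116),g(736,112)),(c,(-.095,-.15,.1),g(704,297)),(c,(.091,.15,.116),g(442,57)),(c,(-.091,.15,.116),g(404,232)),
(c,(.0305,-.0095,.1),g(585,149)),(c,(.0305,-.0505,.1),g(626,153)),(c,(-.0305,-.0505,.1),g(614,215)),(c,(-.0305,-.0095,.1),g(575,209)),
(c,(.03,-.005,.15),g(573,145)),(c,(-.03,-.005,.15),g(562,206)),(c,(.03,.011,.15),g(558,141)),(c,(-.03,.011,.15),g(547,202))]
p,r=fit(U,[.57,.2,-.15]);print("unit",p.round(4),np.degrees(p[2]),r)
print("grip",p[0]-.003*np.sin(p[2]),p[1]+.003*np.cos(p[2]))
p,r=fit(U[4:],[.57,.2,-.15]);print("unit",p.round(4),np.degrees(p[2]),r)
cv2.imwrite("pics/p7.png",cv2.resize(np.hstack([cs["color"][190:330,230:330],c["color"][130:270,260:360]]),None,fx=3,fy=3,interpolation=cv2.INTER_CUBIC)[:,:,::-1])
E
```

```text
time: 14.42
tool_pos: [0.6435, -0.1956, 0.2303]
tool_rot: [2.418, 1.569, 2.761]
contact_force: [1.1, -0.1, -0.1]
opening: 0.0788
time: 15.05
tool_pos: [0.6033, -0.1693, 0.3844]
tool_rot: [-0.757, 1.561, -0.416]
contact_force: [0.1, 1.0, -0.9]
opening: 0.0916
t 15.05 grasp [ 0.6047 -0.1699  0.2252] heading 19.58 tilt [ 0.0089 -0.0039] shift cm [ 0.34 36.96  9.46] spin -60.4 q [-23.  31.  72.  -0.  76. -42.]
unit [ 0.5681  0.2104 -0.1894] -10.854070003627362 [[0.5, -0.3], [-0.3, 0.9], [-1.4, -0.3], [-1.2, 2.2], [0.4, -0.6], [0.3, 0.6], [0.4, 0.3], [-0.3, -0.2], [0.6, -0.7], [0.2, -0.2], [0.1, -0.4], [-0.3, 0.1]]
grip 0.5686881475255309 0.2133380576016046
unit [ 0.5674  0.211  -0.1679] -9.621888412264907 [[-0.0, -0.4], [-0.1, 0.4], [0.5, 0.2], [-0.2, -0.0], [0.2, -0.6], [0.3, 0.0], [-0.3, -0.1], [-0.3, 0.4]]
```

View pics/p7.png

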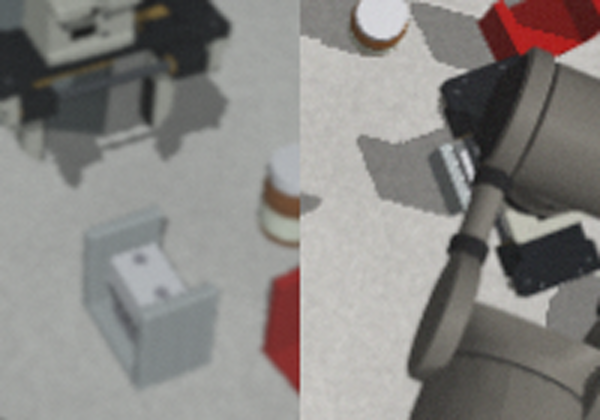

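The block stands in the dock between its walls (zoom 145,290), upright and aligned. Next is the lid.

```bash
python3 -m jog '[{"fingers":0,"x":0,"y":5,"z":1.2,"spin":-10},{"fingers":0,"x":0,"y":10,"z":2.5,"spin":-20},{"fingers":0,"x":0,"y":15,"z":4,"spin":-30},{"fingers":0,"x":0,"y":20,"z":5,"spin":-40},{"fingers":0,"x":0,"y":25,"z":6.5,"spin":-50}]';python3 go.py .569 .213 .21 79.6
```

```text
time: 15.78
tool_pos: [0.5789, 0.0908, 0.3815]
tool_rot: [-1.307, 1.57, -0.085]
contact_force: [1.2, 0.5, 0.2]
opening: 0.0916
t 15.775 grasp [0.5791 0.0908 0.2223] heading 69.97 tilt [ 0.0012 -0.0001] shift cm [ 1.23  5.14 11.14] spin -9.6 q [  1.  27.  79.  -0.  73. -69.]
```

```bash
python3 -m jog '[{"fingers":0,"x":0,"y":2.5,"z":5.5,"spin":-5},{"fingers":0,"x":0,"y":5.1,"z":11.1,"spin":-9.6},{"fingers":0,"x":0,"y":5.1,"z":11.1,"spin":-9.6}]';python3 go.py .569 .213 .14 79.6;  python3 -m jog '[{"fingers":0,"x":2.5,"y":0,"z":0,"spin":0},{"fingers":0,"x":5,"y":0,"z":0,"spin":0},{"fingers":0,"x":7.5,"y":0,"z":0,"spin":0},{"fingers":0,"x":8,"y":0,"z":0,"spin":0},{"fingers":0.4,"x":8,"y":0,"z":0,"spin":0}]' 15;python3 go.py .569 .213 .14 79.6
```

```text
time: 16.15
tool_pos: [0.5691, 0.2152, 0.3812]
tool_rot: [-0.434, 1.569, 0.955]
contact_force: [-0.6, -0.9, -1.1]
opening: 0.0918
t 16.15 grasp [0.5692 0.2154 0.222 ] heading 79.62 tilt [0.0008 0.0011] shift cm [ 8.2  -0.02 -0.25] spin 0.0 q [ 13.  29.  76.   0.  75. -66.]
time: 16.77
tool_pos: [0.5703, 0.2105, 0.3013]
tool_rot: [-1.535, 1.57, -0.152]
contact_force: [0.1, -0.2, 0.5]
opening: 0.086
t 16.775 grasp [0.5704 0.2105 0.1421] heading 79.21 tilt [ 0.0006 -0.0001] shift cm [0.21 0.18 0.22] spin -0.4 q [ 13.  33.  82.  -0.  65. -66.]
```

```bash
python3 -m jog '[{"fingers":1,"x":0.2,"y":0,"z":0.2,"spin":0},{"fingers":1,"x":0.2,"y":0,"z":0.2,"spin":0},{"fingers":1,"x":0.2,"y":0,"z":0.2,"spin":0},{"fingers":1,"x":0.2,"y":0,"z":0.2,"spin":0},{"fingers":1,"x":0.2,"y":0,"z":0.2,"spin":0}]' 20;python3 -m jog '[{"fingers":1,"x":0,"y":0,"z":0,"spin":0},{"fingers":1,"x":0,"y":0,"z":0,"spin":0}]' 25;python3 go.py .569 .213 .14 79.6
```

```text
time: 17.4
tool_pos: [0.5702, 0.213, 0.2988]
tool_rot: [-2.011, 1.571, -0.628]
contact_force: [-0.4, -0.3, 0.0]
opening: 0.0364
time: 17.65
tool_pos: [0.5702, 0.2132, 0.2987]
tool_rot: [-0.082, 1.57, 1.301]
contact_force: [0.6, 3.1, -0.8]
opening: 0.0163
t 17.65 grasp [0.5702 0.2133 0.1395] heading 79.25 tilt [0.0002 0.0006] shift cm [-0.05  0.12 -0.06] spin -0.4 q [ 13.  34.  82.   0.  65. -66.]
```

```bash
python3 -m jog '[{"fingers":1,"x":0,"y":0,"z":0,"spin":0},{"fingers":1,"x":0,"y":0,"z":-1,"spin":0},{"fingers":1,"x":0,"y":0,"z":-2.5,"spin":0},{"fingers":1,"x":0,"y":0,"z":-4,"spin":0},{"fingers":1,"x":0,"y":0,"z":-5.5,"spin":0}]';python3 go.py .569 .213 .14 79.6;python3 -m jog '[{"fingers":1,"x":0,"y":0,"z":-1.5,"spin":0},{"fingers":1,"x":0,"y":0,"z":-3,"spin":0},{"fingers":1,"x":0,"y":0,"z":-4.5,"spin":0},{"fingers":1,"x":0,"y":0,"z":-5.2,"spin":0},{"fingers":1,"x":0,"y":0,"z":-5.2,"spin":0}]';python3 go.py .569 .213 .14 79.6
```

```text
time: 18.27
tool_pos: [0.5593, 0.1578, 0.2987]
tool_rot: [1.741, 1.569, 3.124]
contact_force: [-3.7, 3.9, 0.9]
opening: 0.0161
t 18.275 grasp [0.559  0.1578 0.1395] heading 79.23 tilt [-0.0015  0.    ] shift cm [-0.06  0.05  5.61] spin -0.4 q [  8.  31.  87.   0.  62. -71.]
time: 18.9
tool_pos: [0.5493, 0.1073, 0.2986]
tool_rot: [1.352, 1.568, 2.734]
contact_force: [-3.9, 6.1, 2.0]
opening: 0.0162
t 18.9 grasp [0.5489 0.1074 0.1394] heading 79.2 tilt [-0.0024  0.001 ] shift cm [-0.05  0.   10.75] spin -0.4 q [  3.  29.  90.   0.  61. -76.]
```

```bash
python3 -m jog '[{"fingers":1,"x":0,"y":0,"z":-0.2,"spin":0},{"fingers":1,"x":0,"y":0,"z":-0.4,"spin":0},{"fingers":1,"x":0,"y":0,"z":-0.4,"spin":0}]';python3 go.py .569 .213 .14 79.6
```

```text
time: 19.27
tool_pos: [0.5489, 0.1062, 0.2986]
tool_rot: [0.213, 1.564, 1.596]
contact_force: [-1.4, 23.2, -0.9]
opening: 0.0155
t 19.275 grasp [0.5489 0.1073 0.1394] heading 79.24 tilt [-0.0002  0.0065] shift cm [ 1.000e-02 -0.000e+00  1.076e+01] spin -0.4 q [  3.  29.  90.   0.  61. -76.]
```

```bash
python3 -m jog '[{"fingers":0.5,"x":0,"y":0,"z":0,"spin":0},{"fingers":0.4,"x":0,"y":0,"z":0,"spin":0},{"fingers":0.4,"x":0,"y":0,"z":0,"spin":0},{"fingers":0.4,"x":-3,"y":0,"z":0,"spin":0},{"fingers":0.4,"x":-8,"y":0,"z":0,"spin":0}]';python3 -m jog '[{"fingers":0.4,"x":-3,"y":-5,"z":0,"spin":0},{"fingers":0.4,"x":-3,"y":-10,"z":0,"spin":0},{"fingers":0.4,"x":-3,"y":-15,"z":0,"spin":0},{"fingers":0.4,"x":-3,"y":-15,"z":0,"spin":0}]'
python3 - <<'E'
from fit import *
f=lambda i,x,y,w,h,k:cv2.resize(i[y:y+h,x:x+w],None,fx=k,fy=k,interpolation=cv2.INTER_CUBIC)[:,:,::-1]
cv2.imwrite("pics/p8.png",np.hstack([f(cs["color"],170,130,170,250,2),f(c["color"],100,100,290,250,1.5)[:375] if 0 else f(c["color"],120,110,225,250,2)]))
E
```

```text
time: 19.9
tool_pos: [0.5493, 0.1031, 0.378]
tool_rot: [2.003, 1.567, -2.898]
contact_force: [1.3, 0.0, -0.2]
opening: 0.0546
time: 20.4
tool_pos: [0.6993, 0.0739, 0.4056]
tool_rot: [2.184, 1.568, -2.719]
contact_force: [-0.3, 0.4, -0.2]
opening: 0.0553
```

View pics/p8.png

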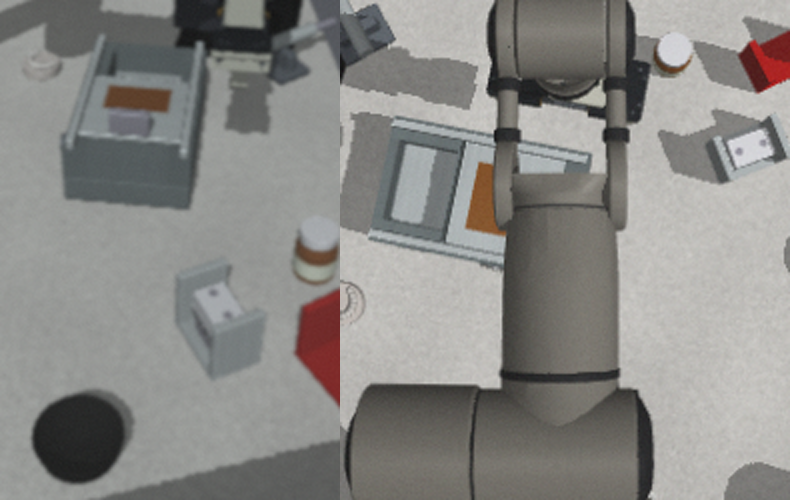

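```bash
python3 - <<'E'
from fit import *
g=lambda *p:T(p,2,120,110,340,0)
n=np.array([-np.sin(-.182),np.cos(-.182)])
q=lambda p:px2w(p,c,.11)[:2]@n
h=lambda *p:T(p,2,170,130,0,0)
print("rear shut",q(a(67,56)),q(a(28,258)),"open",q(g(464,143)),q(g(445,241)))
print("label shut",q(a(92,97)),q(a(66,227)),"open",q(g(479,162)),q(g(466,230)))
for n_ in("bowl","jar","cast"):
  print(n_,[px2w(d["xy"],c,dict(bowl=.05,jar=.08,cast=.03)[n_]).round(3).tolist() for d in robot.look_for(n_,c)[:1]])
E
```

```text
rear shut 0.45518268502149556 0.4547034789850358 open 0.34687761315373483 0.3474766465691961
label shut 0.4306943859303838 0.43118327395933514 open 0.319781997005501 0.32010023268287496
bowl [[0.454, -0.357, 0.05]]
jar [[0.787, -0.08, 0.08]]
cast [[0.405, 0.436, 0.03]]
```

```bash
python3 -c "
from cell import robot
print(robot.hand_in())"
```

```text
the job is handed in; nothing more can be done
None
```

The job is done and handed in at about 20.5 s of the 64 s allowed; `hand_in` gives no verdict.

- **Lock block:** I lifted it straight up by its ends with the lid shut and set it on the bench. I then regripped it across its narrow width and lowered it onto the floor of the grey dock. The last pictures show it upright, lengthwise between the end walls and about central.
- **Lid:** I pulled it by its handle until the force rose to 23 N, which I took as the stop. Gripper travel measured 108 mm. From the pictures it moved 108 mm by its rear edge and 111 mm by its label. That fits fully open (110 mm), to within about 2 mm.
- **Other things:** The arm was not touching anything at the end, and I kept it away from the bowl, jar, cast and red look-alike. The detector put the jar within 1 mm of its first position and the bowl within about 4 mm. For the cast it differed by about 13 mm; I never went near it, so I took that as detection noise but did not confirm it.

One earlier check was uneven: the first fits of block and unit disagreed by about 4° in yaw. I used about -10.4° for the unit, and both grasps closed to the expected widths.

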